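# Ring up a wedge of cheese on the market scale

## Task

Ring up the wedge of cheese lying on the market scale: with a fingertip, lightly press the product key that has the wedge picture, then the left one of the two round seller keys (left as the seller sees it, on the robot's side), then the wide ticket key, letting each come up again before the next. Press no other key and never lean on a key or the scale; keep off the platter, and leave the cheese and the goods beside the scale where they are, neither moved nor lifted. Finish with the hand clear.

Things in the scene. Friction and masses are not known exactly. Their poses are not given: they have to be found in the camera images.
- scale: white market scale, fixed, 385 mm deep (x), 340 wide (y). Origin: on the table, 175 mm behind its front edge, half way across; x points from seller (robot) to customers, y to the seller's left. From the front: key panel rising at 10 degrees (z 42 mm at x -170, 64 at x -45), hood with display and printer rising to 86 mm at x -5, then the platter. Far key row x -75 mm, near row x -125
- platter: stainless weighing platter of the scale, 220 x 330 mm, its top 104 mm above the table; origin 18 mm below its top, at its middle; axes as the scale's
- piece: loose wedge of cheese lying on the platter: 60 degree sector, 100 mm from tip to rind, 60 mm high, about 0.3 kg; origin on its underside, 50 mm from the tip on its centre line; its x points to the rind
- jar_tall: tall honey jar with a gilt lid, 72 mm across, 140 mm high, loose, beside the scale; origin under its middle
- jar_short: short honey jar with a gilt lid, 72 mm across, 95 mm high, loose, beside the scale; origin under its middle
- cheese_wheel: small whole cheese, 124 mm across, 65 mm high, loose, beside the scale on the seller's left; origin under its middle
- wedge_key: square product key, 28 x 28 mm, with a black picture of a wedge (a triangle, its point towards the seller, 21 mm). Origin: middle of the cap's top when the key is up, 8 mm off the panel; x and y as the scale's, z vertical (the cap's top slopes 10 degrees, its edge nearest the seller lowest). Nearest key 48 mm or more away, centre to centre
- wheel_key: square product key, 28 x 28 mm, with a black picture of a whole cheese (a round disc, 19 mm). Origin: middle of the cap's top when the key is up, 8 mm off the panel; x and y as the scale's, z vertical (the cap's top slopes 10 degrees, its edge nearest the seller lowest). Nearest key 48 mm or more away, centre to centre
- jar_key: square product key, 28 x 28 mm, with a black picture of a jar (a rectangle with a lid bar above it). Origin: middle of the cap's top when the key is up, 8 mm off the panel; x and y as the scale's, z vertical (the cap's top slopes 10 degrees, its edge nearest the seller lowest). Nearest key 48 mm or more away, centre to centre
- seller_left_key: round key, 26 mm across, seller 1: the left one of the two round keys as the seller (robot) sees them (+y side). Origin: middle of the cap's top when the key is up, 8 mm off the panel; x and y as the scale's, z vertical (the cap's top slopes 10 degrees, its edge nearest the seller lowest). Nearest key 48 mm or more away, centre to centre
- seller_right_key: round key, 26 mm across, seller 2: the right one of the two round keys. Origin: middle of the cap's top when the key is up, 8 mm off the panel; x and y as the scale's, z vertical (the cap's top slopes 10 degrees, its edge nearest the seller lowest). Nearest key 48 mm or more away, centre to centre
- ticket_key: wide key, 28 x 64 mm (long across the panel), prints the ticket; near row, at the seller's right. Origin: middle of the cap's top when the key is up, 8 mm off the panel; x and y as the scale's, z vertical (the cap's top slopes 10 degrees, its edge nearest the seller lowest). Nearest key 48 mm or more away, centre to centre
- clear_key: small square key, 20 x 20 mm, clear; far row, at the seller's right. Origin: middle of the cap's top when the key is up, 8 mm off the panel; x and y as the scale's, z vertical (the cap's top slopes 10 degrees, its edge nearest the seller lowest). Nearest key 48 mm or more away, centre to centre
- wedge_cap (a joint): wedge key: how far its cap is down, m; 0 up, 0.006 fully down, registers from 0.002; a spring returns it; starts to move at 2.1 N, 3.7 N at 0.002, 7 N fully down on a rubber stop
- wheel_cap (a joint): wheel key: how far its cap is down, m; 0 up, 0.006 fully down, registers from 0.002; a spring returns it; starts to move at 2.1 N, 3.7 N at 0.002, 7 N fully down on a rubber stop
- jar_cap (a joint): jar key: how far its cap is down, m; 0 up, 0.006 fully down, registers from 0.002; a spring returns it; starts to move at 2.1 N, 3.7 N at 0.002, 7 N fully down on a rubber stop
- seller_left_cap (a joint): seller left key: how far its cap is down, m; 0 up, 0.006 fully down, registers from 0.002; a spring returns it; starts to move at 2.1 N, 3.7 N at 0.002, 7 N fully down on a rubber stop
- seller_right_cap (a joint): seller right key: how far its cap is down, m; 0 up, 0.006 fully down, registers from 0.002; a spring returns it; starts to move at 2.1 N, 3.7 N at 0.002, 7 N fully down on a rubber stop
- ticket_cap (a joint): ticket key: how far its cap is down, m; 0 up, 0.006 fully down, registers from 0.002; a spring returns it; starts to move at 2.1 N, 3.7 N at 0.002, 7 N fully down on a rubber stop
- clear_cap (a joint): clear key: how far its cap is down, m; 0 up, 0.006 fully down, registers from 0.002; a spring returns it; starts to move at 2.1 N, 3.7 N at 0.002, 7 N fully down on a rubber stop
There are look-alikes about, which are no part of the job. What is shaped like the jar_short but purple or turquoise is not meant. What is shaped like the piece but blue or green is not meant.

How it is judged:
By the outcome, as a careful person would: the job done as asked, in the order asked, and still so for the second after the job is handed in, with the robot touching nothing.
It also fails if it takes over 43 s, if anything falls off the work surface, if the arm or the gripper's body presses on something with over 40 N, if the wrist force passes 120 N, or if a joint passes its speed limit or range.

## Robot

A 6-joint arm with a two-finger parallel gripper is mounted at the origin on the work surface. World frame = base frame: x ahead of the robot, y to its left, z up, the work surface at z = 0. Lengths are in m, angles in degrees, forces in N, time in s.
With the tool pointing down it reaches from about 0.325 to 0.75 m from the base axis. Payload 7.6 kg.
Tool frame: the origin (TCP) lies between the finger pads; the fingertips stand robot.tip_reach ahead of it and the grasp point (between the pads) is the TCP (robot.tip_reach is the distance from the TCP to the fingertips, in m); z points along the fingers, y is the direction in which the jaws open and shut (so a half turn about z gives the same grasp; the last joint's range is limited). The gripper opens to 85 mm and grips with 20 to 120 N. Pads are 22 mm wide; open, the fingers measure 114 mm over their backs; the gripper's body (76 mm by 85 mm) begins 54 mm behind the grasp point. The pads swing forward as they close: fully open they stand 13 mm farther back than shut.
Start: joints at [62.206, 2.991, 80.254, -0, 96.75, -4.028], TCP at [0.212, 0.481, 0.25] pointing down, gripper open.
Joint ranges: [-166.34, 166.34], [-52.06, 124.39], [6.96, 135.62], [-60.46, 240.46], [14.63, 156.25], [-167.68, 167.68]. Speed limits (degrees/s): [147.25, 147.25, 172.46, 180, 180, 180].

## Interface

Orientations are given as a 3x3 rotation matrix whose columns are the frame's x, y, z axes.
In Python, from station import robot gives the robot as it stands.
- The arm moves only by the tool send_rows, never from a script. Its argument "steps" is a list of rows, each an object with "slide": the shift along the tool's x, y, z in m, a list of three; "twist": the turn about the tool's z in rad. A call has 1 to 5 rows; each row is the pose to reach, as a shift and turn from the pose commanded when the call began, along the tool's axes at that moment; what a row does not reach only later rows make up. A row lasts 1/10 s, in which the tool goes at most 50 mm and 8.59 degrees, less where a joint would pass 70% of its speed; a pose out of reach is approached as far as the arm can. A call with a gripper value outside its range is refused whole. "hand" is the opening in per cent of the stroke, from 0 (shut) to 100 (fully open), set as the call begins (left out, the last holds). The fingers move at their own pace and stop on an object; the grip force is fixed at half the most. Time passes only in rows, so rows that repeat a pose let the fingers close. It gives the time, the measured TCP pose, the force and the opening at its end, in the units of the state.
- robot.read_state(): the state, without advancing time (a new reading comes with each control period).
- robot.read_camera(name): name is "scene" or "top" or "wrist"; returns (picture, depth): 420x560x3 uint8, red, green, blue; 420x560 float32, m along the optical axis (not along the pixel's ray), 0 where there is no reading.
- robot.camera_model(name): a dict with "K" (3x3 intrinsics, pixels), "pose" (4x4, takes a point from camera to world coordinates); the wrist camera has in their place "T_tool_cam" (4x4, takes a point from camera to tool coordinates, whose origin is the TCP and whose axes are the flange's). Camera axes: x right, y down, z forward; pixel columns grow to the right and rows downward; lengths in m; the calibration is good to about 2 mm. A picture is of the moment at which its call begins: read the wrist's pose just before it. camera_model takes no time and is no camera call.
- robot.job_done(): hands the job in, once; it reports no verdict.
Trained networks look in the newest picture that a camera, given by its name, has taken for a name from the list of things; names that differ only in an ending like _2 or _b are one class to them, and where a whole thing is asked for, a point or a joint stands for the part that bears it (a point fixed in the world has none). Each returns a list of dicts, best first, with "p" (0 to 1); they miss things now and then, are a little off and sometimes report something else, mostly with a low value. They report only what shows in the picture. A call takes as long as a camera call. They do not tell look-alikes from the thing itself.
- robot.masks_of(camera, thing): "mask" (420x560 bool, what is visible of it) and "centre" ([column, row] in pixels, amid what is visible of it).
- robot.spot_point(camera, thing): "centre" ([column, row] in pixels: a listed point, or the origin of a listed thing).
The state is a dict: "time_s": time; "joint_pos": joint angles; "qvel": joint speeds; "tau": joint torques, N m; "tcp_pos": TCP position; "eef_rot": TCP orientation; "wrist_force": force on the tool from outside, world axes, zero at the start; "ft_torque": the same for the moment, N m; "gripper_width": opening from 0.0 (shut) to 1.0 (fully open).
Only numpy, scipy, OpenCV 4.12 (cv2) and the standard library are available. Lean on these libraries where they do the work, as an engineer would, in place of code of your own. Each camera call takes 0.05 s, during which the arm holds its last target.

## Working session

There is one attempt and no reset: what is moved stays moved. The work goes in short steps, Python scripts to look and compute and a tool call to move; the robot and the scene stay as the last step left them, time stands still between calls to the robot, and variables do not carry over. Pictures are saved under pics/ and viewed, and the job is handed in when it is done.

Besides the shell and the picture viewer there is one more tool, called after "Call:" as a command line: name --argument value ..., lists and objects as JSON in quotes. send_rows: Moves the arm, as the interface text tells. Its arguments: {"type":"object","properties":{"steps":{"type":"array","items":{"type":"object","properties":{"slide":{"type":"array","items":{"type":"number"}},"twist":{"type":"number"}}}},"hand":{"type":"number"}},"required":["steps"]}

```bash
ls; mkdir -p pics; python3 - <<'E'
from station import robot
import cv2,numpy as np
s=robot.read_state(); print(s); print(robot.tip_reach)
for n in ("scene","top"):
    im,d=robot.read_camera(n); cv2.imwrite(f"pics/{n}0.png",im[:,:,::-1]); np.savez(f"{n}0.npz",im=im,d=d)
    m=robot.camera_model(n); print(n,m)
print(robot.camera_model("wrist"))
print(robot.read_state()['time_s'])
E
```

```text
pics
{'time_s': 0.0, 'joint_pos': array([ 6.22061602e+01,  3.02594990e+00,  8.03136434e+01,  1.05268600e-03,
        9.67497648e+01, -4.02589226e+00]), 'qvel': array([ 0.00481091, -0.08344519, -0.01538067,  0.08953889, -0.04386861,
       -0.00987435]), 'tau': array([-1.74389108e-03, -3.81659961e+01, -3.60188484e+01, -1.22805277e-04,
        6.07127571e-03,  2.17303329e-05]), 'tcp_pos': array([0.21142152, 0.48024638, 0.2494785 ]), 'eef_rot': array([[-9.15186093e-01,  4.03030845e-01, -7.43365190e-04],
       [ 4.03031510e-01,  9.15185075e-01, -1.37115611e-03],
       [ 1.27698521e-04, -1.55446260e-03, -9.99998784e-01]]), 'wrist_force': array([ 0.17712692,  0.7837395 , -0.59322165]), 'ft_torque': array([ 0.01792137,  0.03255379, -0.01182605]), 'gripper_width': 0.9951357270917551}
0.019
scene {'K': array([[479.65299727,   0.        , 270.08173832],
       [  0.        , 479.65299727, 207.89636401],
       [  0.        ,   0.        ,   1.        ]]), 'pose': array([[-0.03888979,  0.77620673, -0.62927791,  1.38189397],
       [ 0.99922307,  0.03423621, -0.01952268, -0.04697468],
       [
[... 355 characters left out ...]
  [-0.99951562,  0.02990439,  0.00861656, -0.07864543],
       [-0.0129667 , -0.14847625, -0.98883096,  1.02361046],
       [ 0.        ,  0.        ,  0.        ,  1.        ]])}
{'K': array([[292.4774636 ,   0.        , 279.58204456],
       [  0.        , 292.4774636 , 207.67772142],
       [  0.        ,   0.        ,   1.        ]]), 'T_tool_cam': array([[-6.91360945e-04, -9.58643016e-01, -2.84610419e-01,
         7.17693548e-02],
       [ 9.99999750e-01, -7.04182125e-04, -5.72765288e-05,
         2.13567592e-04],
       [-1.45509825e-04, -2.84610388e-01,  9.58643263e-01,
        -1.25554075e-01],
       [ 0.00000000e+00,  0.00000000e+00,  0.00000000e+00,
         1.00000000e+00]])}
0.1
```

View pics/top0.png

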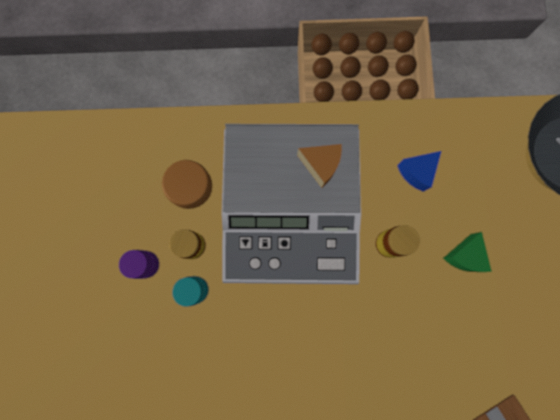

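View pics/scene0.png

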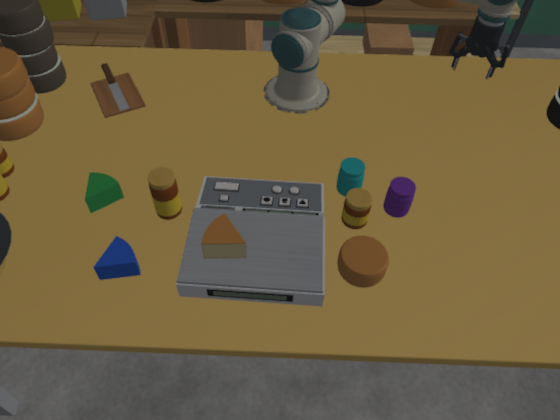

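The top picture shows the scale's panel at about columns 223–358, rows 232–283. The product keys are at (245,243), (264,243) and (284,243), the round keys at (255,263) and (274,263), the ticket key at (331,264), and the clear key at (331,243). Next I'll measure these positions.

```bash
cat > h.py <<'E'
import numpy as np,cv2
def ray(m,pose,px):
    K=m['K']; d=np.array([(px[0]-K[0,2])/K[0,0],(px[1]-K[1,2])/K[1,1],1.])
    return pose[:3,3],pose[:3,:3]@d
def pt(m,pose,px,d):
    o,v=ray(m,pose,px); return o+v*d
def dep(D,px,r=2):
    c,w=int(round(px[0])),int(round(px[1])); a=D[w-r:w+r+1,c-r:c+r+1]; a=a[a>0]; return np.median(a)
E
python3 - <<'E'
from station import robot
import cv2,numpy as np
from h import *
for n in ("top","scene"):
    im,D=robot.read_camera(n); m=robot.camera_model(n)
    for k in ["wedge_key","wheel_key","jar_key","seller_left_key","seller_right_key","ticket_key","clear_key","piece","scale","platter"]:
        r=robot.spot_point(n,k)
        for q in r[:2]:
            c=q['centre']; print(n,k,round(q['p'],2),np.round(c,1),np.round(pt(m,m['pose'],c,dep(D,c)),4))
    x,y=(215,115) if n=="top" else (180,170)
    crop=im[y:y+175,x:x+155]; cv2.imwrite(f"pics/{n}_z.png",cv2.resize(crop[:,:,::-1],None,fx=4,fy=4,interpolation=cv2.INTER_CUBIC)[:600])
    if n=="top": cv2.imwrite(f"pics/{n}_z.png",cv2.resize(im[205:290,215:365,::-1],None,fx=5,fy=5,interpolation=cv2.INTER_CUBIC))
print(robot.read_state()['time_s'])
E
```

```text
top wedge_key 0.65 [246.2 239.9] [0.5641 0.0144 0.0673]
top wheel_key 0.44 [283.6 245.1] [ 0.5488 -0.0773  0.0649]
top jar_key 0.71 [263.  238.4] [ 0.5666 -0.027   0.0669]
top jar_key 0.23 [292.9 169.5] [ 0.7295 -0.1055  0.1027]
top seller_left_key 0.52 [254.7 264.6] [ 0.5033 -0.0045  0.056 ]
top seller_right_key 0.61 [255.2 265.6] [ 0.5009 -0.0056  0.0549]
top seller_right_key 0.56 [272.  261.1] [ 0.5107 -0.0475  0.0572]
top ticket_key 0.65 [328.2 266.2] [ 0.4943 -0.1856  0.0556]
top clear_key 0.62 [325.8 240.9] [ 0.5564 -0.182   0.0603]
top clear_key 0.27 [191.4 247.5] [0.5476 0.1434 0.094 ]
top piece 0.72 [418.6 167.7] [ 0.7357 -0.4265  0.0582]
top piece 0.6 [461.8 249.5] [ 0.5256 -0.5158  0.0574]
top scale 0.59 [286.4 217.1] [ 0.6159 -0.0862  0.0811]
top platter 0.97 [289.3 169.3] [ 0.7302 -0.0967  0.1029]
scene wedge_key 0.65 [306.3 203.9] [0.5666 0.0241 0.0671]
scene wheel_key 0.67 [267.2 196.7] [ 0.5462 -0.081   0.0672]
scene wheel_key 0.16 [273.5 192.1] [ 0.5193 -0.0648  0.056 ]
scene jar_key 0.63 [283.3 193.9] [ 0.5231 -0.0377  0.0541]
scene jar_key 0.35 [225.8 193.9] [ 0.5319 -0.1948  0.0563]
scene seller_left_key 0.56 [293.1 191. ] [ 0.5153 -0.0111  0.0586]
scene seller_right_key 0.63 [277.  191.2] [ 0.5173 -0.0553  0.0579]
scene ticket_key 0.74 [226.4 184.3] [ 0.4986 -0.1963  0.0584]
scene ticket_key 0.62 [261.5 236.7] [ 0.7056 -0.088   0.1047]
scene clear_key 0.47 [226.9 195.6] [ 0.5446 -0.1901  0.0642]
scene piece 0.86 [119.6 268.8] [ 0.7692 -0.4353  0.0368]
scene piece 0.83 [103.9 199.9] [ 0.541  -0.5368  0.0236]
scene scale 0.89 [259.8 237.1] [ 0.7067 -0.0921  0.1042]
scene platter 0.78 [250.2 249.4] [ 0.7434 -0.113   0.1042]
1.2
```

View pics/top_z.png

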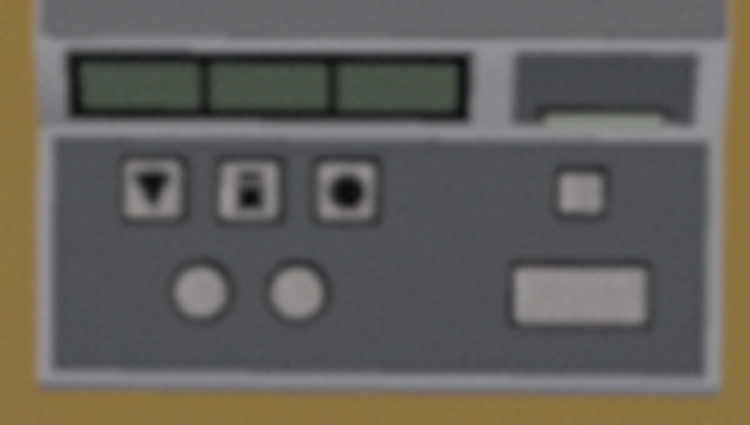

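The zoom shows the wedge triangle on the far-left key at about (245.4,242.6), the two round keys at (254.8,263.0) and (274.2,263.2), and the ticket key at (330.8,263.6). The network points are several px off, so I'll use the bright caps' own outlines and intersect them with the known cap heights.

```bash
cat >> h.py <<'E'
def blobs(im,box,thr,amin):
    x0,y0,x1,y1=box; f=4
    g=cv2.cvtColor(im,cv2.COLOR_RGB2GRAY)[y0:y1,x0:x1]
    g=cv2.resize(g,None,fx=f,fy=f,interpolation=cv2.INTER_CUBIC)
    b=(g>thr).astype(np.uint8)
    cs,_=cv2.findContours(b,cv2.RETR_EXTERNAL,cv2.CHAIN_APPROX_NONE)
    out=[]
    for c in cs:
        if cv2.contourArea(c)<amin*f*f: continue
        x,y,w,h=cv2.boundingRect(c); M=cv2.moments(c)
        out.append(((M['m10']/M['m00']+.5)/f-.5+x0,(M['m01']/M['m00']+.5)/f-.5+y0,w/f,h/f))
    return out
def onz(m,pose,px,z):
    o,v=ray(m,pose,px); return o+v*(z-o[2])/v[2]
E
python3 - <<'E'
import numpy as np
from h import *
from station import robot
for n,box in (("top",(228,236,354,277)),("scene",(203,181,322,210))):
    f=np.load(n+"0.npz"); m=robot.camera_model(n)
    for t in (115,130):
        for b in sorted(blobs(f['im'],box,t,20)):
            print(n,t,np.round(b,1),*[np.round(onz(m,m['pose'],b[:2],z)[:2],4) for z in (.0666,.0578)])
E
```

```text
top 115 [245.3 244.2  10.   10.2] [0.5536 0.0169] [0.5542 0.0178]
top 115 [254.5 263.    9.    9. ] [ 0.5072 -0.005 ] [ 0.5073 -0.0044]
top 115 [260.4 242.7   4.   10.2] [ 0.5562 -0.0203] [ 0.5568 -0.0198]
top 115 [273.9 263.1   9.2   9. ] [ 0.5054 -0.0523] [ 0.5055 -0.0521]
top 115 [330.4 263.7  25.5  10.5] [ 0.5001 -0.19  ] [ 0.5002 -0.1911]
top 115 [330.6 243.1   7.8   6.8] [ 0.5501 -0.1928] [ 0.5507 -0.1938]
top 130 [254.5 262.9   8.    8. ] [ 0.5072 -0.0049] [ 0.5074 -0.0042]
top 130 [273.9 263.1   8.    8.2] [ 0.5055 -0.0524] [ 0.5056 -0.0521]
top 130 [330.3 263.5  24.8   9.2] [ 0.5005 -0.1898] [ 0.5006 -0.1909]
top 130 [330.4 243.2   7.    6.2] [ 0.55   -0.1924] [ 0.5506 -0.1935]
scene 115 [226.5 185.3  23.    7. ] [ 0.5098 -0.1944] [ 0.502  -0.1957]
scene 115 [277.  188.5   8.2   5.2] [ 0.515  -0.0556] [ 0.5072 -0.0556]
scene 115 [294.3 189.5   7.5   5.2] [ 0.5165 -0.0081] [ 0.5088 -0.0078]
```

Call:
send_rows --hand 0 --steps '[{"slide":[-0.037,-0.03,0],"twist":0},{"slide":[-0.075,-0.06,0],"twist":0},{"slide":[-0.112,-0.09,0],"twist":0},{"slide":[-0.15,-0.12,0],"twist":0},{"slide":[-0.187,-0.15,0],"twist":0}]'

```text
time_s: 1.7
tcp_pos: [0.3227, 0.2661, 0.2505]
eef_rot: [[-0.915, 0.403, 0.001], [0.403, 0.915, 0.0], [-0.0, 0.001, -1.0]]
wrist_force: [1.1, 0.4, -0.0]
gripper_width: 0.147
```

Call:
send_rows --steps '[{"slide":[-0.037,-0.03,0],"twist":0},{"slide":[-0.075,-0.06,0],"twist":0},{"slide":[-0.112,-0.09,0],"twist":0},{"slide":[-0.15,-0.12,0],"twist":0},{"slide":[-0.187,-0.15,0],"twist":0}]'

```text
time_s: 2.2
tcp_pos: [0.4335, 0.0532, 0.2506]
eef_rot: [[-0.915, 0.403, 0.001], [0.403, 0.915, 0.0], [-0.001, 0.001, -1.0]]
wrist_force: [0.6, 0.3, -0.3]
gripper_width: 0.004
```

Call:
send_rows --steps '[{"slide":[-0.037,-0.03,0],"twist":-0.12},{"slide":[-0.075,-0.06,0],"twist":-0.25},{"slide":[-0.111,-0.087,0],"twist":-0.379},{"slide":[-0.111,-0.087,0],"twist":-0.379},{"slide":[-0.111,-0.087,0],"twist":-0.379}]'

```text
time_s: 2.7
tcp_pos: [0.4995, -0.0698, 0.2498]
eef_rot: [[-0.999, 0.039, -0.001], [0.039, 0.999, 0.001], [0.001, 0.001, -1.0]]
wrist_force: [-0.8, 0.3, -0.0]
gripper_width: 0.0
```

```bash
python3 - <<'E'
from station import robot
import cv2,numpy as np
from h import *
s=robot.read_state(); im,D=robot.read_camera("wrist"); cv2.imwrite("pics/w1.png",im[:,:,::-1])
np.savez("w1.npz",im=im,d=D,p=s['tcp_pos'],R=s['eef_rot'])
print({k:np.round(v,4) for k,v in s.items()})
E
```

```text
{'time_s': np.float64(2.7), 'joint_pos': array([-1.21584e+01, -3.12200e-01,  8.36686e+01,  1.92000e-02,
        9.67089e+01, -9.99458e+01]), 'qvel': array([ 2.1745, -1.8376,  0.998 ,  0.1262,  0.1612,  0.8749]), 'tau': array([ -1.3781, -34.8097, -36.3623,  -0.1104,  -0.0747,  -0.2473]), 'tcp_pos': array([ 0.4995, -0.0698,  0.2498]), 'eef_rot': array([[-9.993e-01,  3.860e-02, -1.000e-03],
       [ 3.860e-02,  9.993e-01,  6.000e-04],
       [ 1.100e-03,  5.000e-04, -1.000e+00]]), 'wrist_force': array([-0.7945,  0.254 , -0.0084]), 'ft_torque': array([0.0172, 0.0344, 0.0139]), 'gripper_width': np.float64(0.0002)}
```

View pics/w1.png

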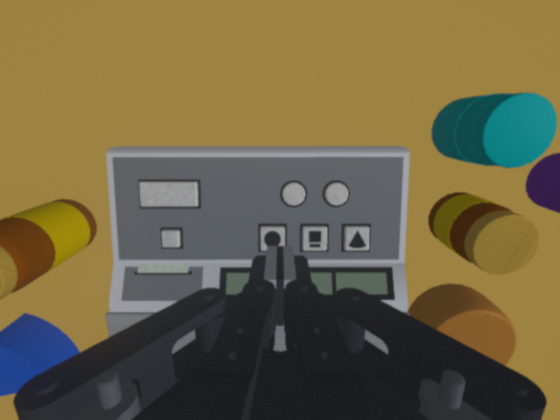

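The wrist picture is seen with +y to the right and the seller towards the top. The wedge key is at (357,238), the left (+y) round key at (336,194), the ticket key at (169,194), and the shut fingertips at about (279,250).

```bash
python3 - <<'E'
import numpy as np
from h import *
from station import robot
f=np.load("w1.npz"); m=robot.camera_model("wrist"); P=np.eye(4);P[:3,:3]=f['R'];P[:3,3]=f['p']; P=P@m['T_tool_cam']
im,D=f['im'],f['d']
for b in sorted(blobs(im,(120,160,400,258),125,60)):
    print(np.round(b,1),*[np.round(onz(m,P,b[:2],z)[:2],4) for z in (.0666,.0578)], np.round(pt(m,P,b[:2],dep(D,b[:2])),4))
# fingertip visible
for px in ((268,250),(280,246),(291,250),(270,262),(290,262)):
    print(px,np.round(pt(m,P,px,dep(D,px,1)),4))
cv2.imwrite("pics/w1z.png",cv2.resize(im[140:300,100:420,::-1],None,fx=2.5,fy=2.5,interpolation=cv2.INTER_CUBIC))
E
```

```text
[168.5 193.7  58.2  24. ] [ 0.4987 -0.1903] [ 0.5007 -0.1938] [ 0.5003 -0.1931  0.0596]
[170.8 238.4  18.2  16.2] [ 0.5508 -0.1954] [ 0.5543 -0.1991] [ 0.55   -0.1946  0.0686]
[272.1 235.1  23.8  23. ] [ 0.5513 -0.0803] [ 0.5548 -0.0806] [ 0.5505 -0.0802  0.0685]
[293.7 193.6  22.   21.8] [ 0.5039 -0.0546] [ 0.5061 -0.0542] [ 0.5056 -0.0543  0.06  ]
[314.9 238.3  23.8  23. ] [ 0.5571 -0.0319] [ 0.5607 -0.0308] [ 0.5561 -0.0321  0.069 ]
[336.7 193.6  22.   21.8] [ 0.5057 -0.0079] [ 0.508  -0.0062] [ 0.5075 -0.0065  0.0596]
[357.1 238.3  23.5  23. ] [0.5589 0.0161] [0.5627 0.0185] [0.5579 0.0155 0.0689]
(268, 250) [ 0.4889 -0.0752  0.2423]
(280, 246) [ 0.4891 -0.0692  0.2375]
(291, 250) [ 0.4896 -0.0638  0.2417]
(270, 262) [ 0.4889 -0.0738  0.2553]
(290, 262) [ 0.4894 -0.0647  0.255 ]
```

View pics/w1z.png

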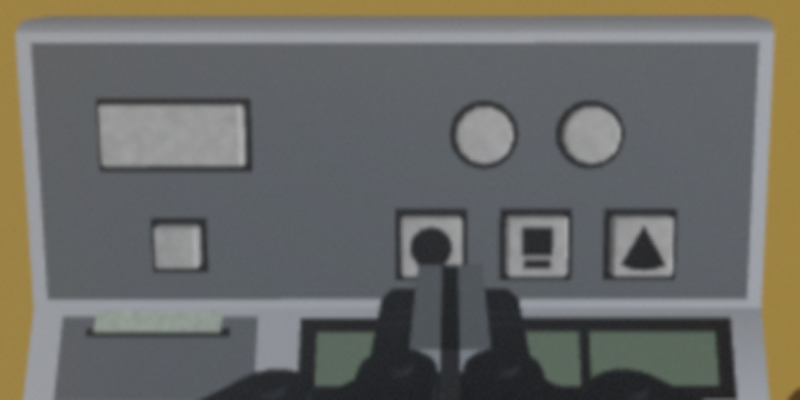

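Call:
send_rows --steps '[{"slide":[-0.0253,0.0442,0],"twist":0},{"slide":[-0.0506,0.0885,0],"twist":0},{"slide":[-0.0506,0.0885,0.04],"twist":0},{"slide":[-0.0506,0.0885,0.08],"twist":0},{"slide":[-0.0506,0.0885,0.12],"twist":0}]'

```text
time_s: 3.25
tcp_pos: [0.5528, 0.0196, 0.1296]
eef_rot: [[-0.999, 0.034, 0.001], [0.034, 0.999, 0.0], [-0.001, 0.0, -1.0]]
wrist_force: [0.2, -1.1, -0.6]
gripper_width: -0.001
```

Call:
send_rows --steps '[{"slide":[0,0,0.015],"twist":0},{"slide":[0,0,0.03],"twist":0},{"slide":[0,0,0.03],"twist":0}]'

```text
time_s: 3.55
tcp_pos: [0.5528, 0.018, 0.0998]
eef_rot: [[-0.999, 0.035, -0.001], [0.035, 0.999, 0.0], [0.001, 0.0, -1.0]]
wrist_force: [-0.5, 0.3, -0.6]
gripper_width: 0.001
```

```bash
cat > look.py <<'E'
from station import robot
import cv2,numpy as np,sys
from h import *
n=sys.argv[1]
s=robot.read_state(); im,D=robot.read_camera("wrist")
np.savez(n+".npz",im=im,d=D,p=s['tcp_pos'],R=s['eef_rot'])
cv2.imwrite(f"pics/{n}.png",im[:,:,::-1])
print({k:np.round(s[k],4) for k in ('time_s','tcp_pos','eef_rot','wrist_force')})
E
python3 look.py w2
```

```text
{'time_s': np.float64(3.55), 'tcp_pos': array([0.5528, 0.018 , 0.0998]), 'eef_rot': array([[-9.994e-01,  3.540e-02, -1.200e-03],
       [ 3.540e-02,  9.994e-01,  2.000e-04],
       [ 1.200e-03,  2.000e-04, -1.000e+00]]), 'wrist_force': array([-0.4706,  0.2798, -0.5649])}
```

View pics/w2.png

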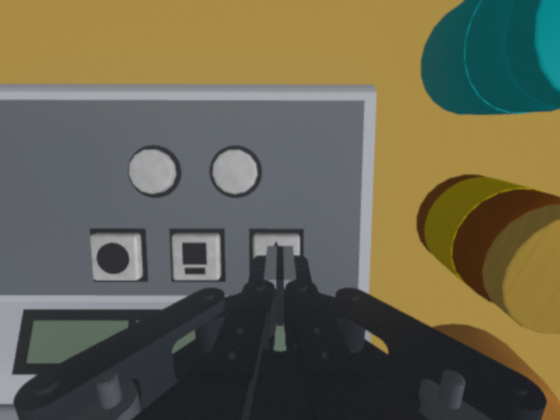

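The fingertip (columns 265–294) stands over the wedge key's cap (columns 252–300, rows 233–280). Now I'll go down gently.

Call:
send_rows --steps '[{"slide":[0,0.001,0.006],"twist":0},{"slide":[0,0,0.01],"twist":0},{"slide":[0,0,0.011],"twist":0},{"slide":[0,0,0.012],"twist":0},{"slide":[0,0,0.012],"twist":0}]'

```text
time_s: 4.1
tcp_pos: [0.5533, 0.0174, 0.0884]
eef_rot: [[-0.999, 0.036, 0.0], [0.036, 0.999, 0.0], [-0.0, 0.0, -1.0]]
wrist_force: [0.0, -0.2, -0.5]
gripper_width: 0.003
```

Call:
send_rows --steps '[{"slide":[0,0,0.001],"twist":0},{"slide":[0,0,0.001],"twist":0}]'

```text
time_s: 4.3
tcp_pos: [0.5532, 0.0175, 0.0873]
eef_rot: [[-0.999, 0.036, 0.0], [0.036, 0.999, 0.0], [-0.0, 0.0, -1.0]]
wrist_force: [-0.3, 0.3, -0.4]
gripper_width: -0.001
```

Call:
send_rows --steps '[{"slide":[0,0,0.001],"twist":0},{"slide":[0,0,0.001],"twist":0}]'

```text
time_s: 4.5
tcp_pos: [0.5533, 0.0175, 0.0863]
eef_rot: [[-0.999, 0.036, 0.0], [0.036, 0.999, 0.0], [-0.0, 0.0, -1.0]]
wrist_force: [-0.0, 0.2, 0.5]
gripper_width: -0.001
```

Call:
send_rows --steps '[{"slide":[0,0,0.001],"twist":0},{"slide":[0,0,0.001],"twist":0}]'

```text
time_s: 4.7
tcp_pos: [0.5534, 0.0175, 0.0856]
eef_rot: [[-0.999, 0.036, 0.001], [0.036, 0.999, 0.0], [-0.001, 0.0, -1.0]]
wrist_force: [-0.1, 0.2, 2.7]
gripper_width: -0.001
```

```bash
python3 look.py w3
```

```text
{'time_s': np.float64(4.7), 'tcp_pos': array([0.5534, 0.0175, 0.0856]), 'eef_rot': array([[-9.994e-01,  3.580e-02,  7.000e-04],
       [ 3.580e-02,  9.994e-01,  1.000e-04],
       [-7.000e-04,  1.000e-04, -1.000e+00]]), 'wrist_force': array([-0.0974,  0.1894,  2.7079])}
```

Call:
send_rows --steps '[{"slide":[0,0,0.001],"twist":0},{"slide":[0,0,0.002],"twist":0},{"slide":[0,0,0.002],"twist":0}]'

```text
time_s: 5.05
tcp_pos: [0.5537, 0.0175, 0.0837]
eef_rot: [[-0.999, 0.036, 0.001], [0.036, 0.999, 0.0], [-0.001, 0.0, -1.0]]
wrist_force: [1.2, -0.6, 3.7]
gripper_width: 0.0
```

Call:
send_rows --steps '[{"slide":[0,0,0.001],"twist":0},{"slide":[0,0,0.001],"twist":0}]'

```text
time_s: 5.25
tcp_pos: [0.5537, 0.0175, 0.0827]
eef_rot: [[-0.999, 0.036, 0.002], [0.036, 0.999, 0.0], [-0.002, 0.0, -1.0]]
wrist_force: [2.3, 0.3, 5.5]
gripper_width: -0.003
```

Call:
send_rows --steps '[{"slide":[0,0,-0.005],"twist":0},{"slide":[0,0,-0.015],"twist":0},{"slide":[0,0,-0.03],"twist":0},{"slide":[0,0,-0.03],"twist":0}]'

```text
time_s: 5.65
tcp_pos: [0.5543, 0.0175, 0.1151]
eef_rot: [[-0.999, 0.036, 0.004], [0.036, 0.999, -0.0], [-0.004, 0.0, -1.0]]
wrist_force: [-0.5, 0.2, 0.5]
gripper_width: 0.003
```

Call:
send_rows --steps '[{"slide":[0.025,-0.012,0],"twist":0},{"slide":[0.0502,-0.0243,0],"twist":0},{"slide":[0.0502,-0.0243,0.005],"twist":0},{"slide":[0.0502,-0.0243,0.015],"twist":0},{"slide":[0.0502,-0.0243,0.015],"twist":0}]'

```text
time_s: 6.15
tcp_pos: [0.5018, -0.0047, 0.0956]
eef_rot: [[-0.999, 0.036, -0.002], [0.036, 0.999, 0.0], [0.002, 0.0, -1.0]]
wrist_force: [-0.2, 0.0, 0.8]
gripper_width: 0.001
```

```bash
python3 look.py w4
```

```text
{'time_s': np.float64(6.15), 'tcp_pos': array([ 0.5018, -0.0047,  0.0956]), 'eef_rot': array([[-9.994e-01,  3.560e-02, -2.400e-03],
       [ 3.560e-02,  9.994e-01,  4.000e-04],
       [ 2.400e-03,  3.000e-04, -1.000e+00]]), 'wrist_force': array([-0.2362,  0.018 ,  0.8039])}
```

View pics/w4.png

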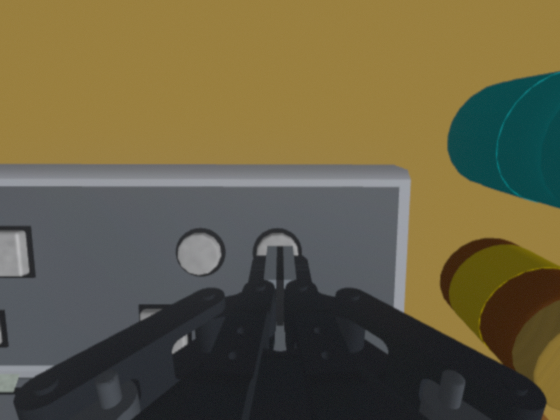

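The fingertip stands over the left (+y) round key (centre about (277,250)). The right one at (199,252) is clear of it.

Call:
send_rows --steps '[{"slide":[0,0,0.006],"twist":0},{"slide":[0,0,0.012],"twist":0},{"slide":[0,0,0.014],"twist":0},{"slide":[0,0,0.015],"twist":0},{"slide":[0,0,0.015],"twist":0}]'

```text
time_s: 6.7
tcp_pos: [0.5022, -0.005, 0.0822]
eef_rot: [[-0.999, 0.036, -0.0], [0.036, 0.999, 0.0], [0.0, 0.0, -1.0]]
wrist_force: [0.3, 0.7, 0.9]
gripper_width: 0.005
```

Call:
send_rows --steps '[{"slide":[0,0,0.001],"twist":0},{"slide":[0,0,0.002],"twist":0},{"slide":[0,0,0.002],"twist":0}]'

```text
time_s: 7.0
tcp_pos: [0.5021, -0.005, 0.0803]
eef_rot: [[-0.999, 0.036, 0.0], [0.036, 0.999, 0.0], [-0.0, 0.0, -1.0]]
wrist_force: [0.0, -0.1, 0.1]
gripper_width: -0.0
```

Call:
send_rows --steps '[{"slide":[0,0,0.001],"twist":0},{"slide":[0,0,0.002],"twist":0},{"slide":[0,0,0.002],"twist":0}]'

```text
time_s: 7.3
tcp_pos: [0.5021, -0.005, 0.0781]
eef_rot: [[-0.999, 0.036, -0.0], [0.036, 0.999, 0.0], [0.0, 0.0, -1.0]]
wrist_force: [-0.6, 0.2, -0.2]
gripper_width: 0.001
```

Call:
send_rows --steps '[{"slide":[0,0,0.001],"twist":0},{"slide":[0,0,0.002],"twist":0},{"slide":[0,0,0.002],"twist":0}]'

```text
time_s: 7.6
tcp_pos: [0.5024, -0.005, 0.0766]
eef_rot: [[-0.999, 0.036, 0.001], [0.036, 0.999, 0.0], [-0.001, 0.0, -1.0]]
wrist_force: [-0.2, 0.5, 2.1]
gripper_width: -0.001
```

Call:
send_rows --steps '[{"slide":[0,0,0.001],"twist":0},{"slide":[0,0,0.002],"twist":0},{"slide":[0,0,0.002],"twist":0}]'

```text
time_s: 7.9
tcp_pos: [0.5027, -0.005, 0.0747]
eef_rot: [[-0.999, 0.036, 0.001], [0.036, 0.999, 0.0], [-0.001, 0.0, -1.0]]
wrist_force: [0.6, 0.3, 4.3]
gripper_width: -0.0
```

Call:
send_rows --steps '[{"slide":[0,0,0.001],"twist":0},{"slide":[0,0,0.001],"twist":0}]'

```text
time_s: 8.1
tcp_pos: [0.5028, -0.005, 0.0737]
eef_rot: [[-0.999, 0.036, 0.002], [0.036, 0.999, -0.0], [-0.002, 0.0, -1.0]]
wrist_force: [1.8, 0.9, 5.3]
gripper_width: -0.002
```

Call:
send_rows --steps '[{"slide":[0,0,-0.005],"twist":0},{"slide":[0,0,-0.015],"twist":0},{"slide":[0,0,-0.03],"twist":0},{"slide":[0,0,-0.04],"twist":0},{"slide":[0,0,-0.04],"twist":0}]'

```text
time_s: 8.6
tcp_pos: [0.5028, -0.005, 0.1149]
eef_rot: [[-0.999, 0.036, 0.002], [0.036, 0.999, -0.0], [-0.002, -0.0, -1.0]]
wrist_force: [0.5, -0.4, -0.5]
gripper_width: -0.0
```

Call:
send_rows --steps '[{"slide":[0,-0.045,0],"twist":0},{"slide":[0,-0.09,0],"twist":0},{"slide":[0,-0.14,0],"twist":0},{"slide":[0,-0.187,0],"twist":0},{"slide":[0,-0.187,0.01],"twist":0}]'

```text
time_s: 9.1
tcp_pos: [0.4951, -0.1969, 0.1038]
eef_rot: [[-0.999, 0.041, 0.001], [0.041, 0.999, -0.002], [-0.002, -0.002, -1.0]]
wrist_force: [1.3, -0.3, -0.2]
gripper_width: 0.0
```

Call:
send_rows --steps '[{"slide":[0,0,0.01],"twist":0},{"slide":[0,0,0.01],"twist":0}]'

```text
time_s: 9.3
tcp_pos: [0.4942, -0.1904, 0.0906]
eef_rot: [[-0.999, 0.035, -0.004], [0.035, 0.999, 0.002], [0.004, 0.002, -1.0]]
wrist_force: [-0.0, -0.9, -0.1]
gripper_width: 0.002
```

```bash
python3 look.py w5
```

```text
{'time_s': np.float64(9.3), 'tcp_pos': array([ 0.4942, -0.1904,  0.0906]), 'eef_rot': array([[-0.9994,  0.035 , -0.0043],
       [ 0.035 ,  0.9994,  0.0024],
       [ 0.0044,  0.0023, -1.    ]]), 'wrist_force': array([-0.0332, -0.8826, -0.0937])}
```

View pics/w5.png

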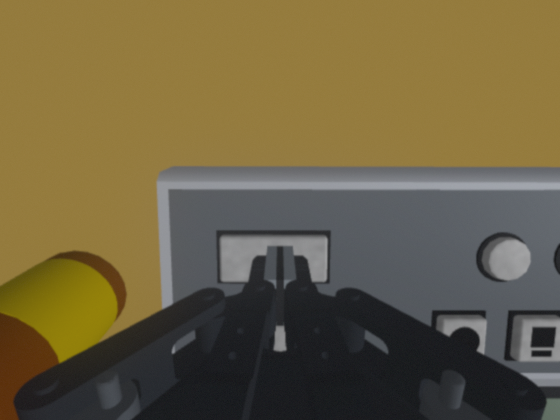

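The fingertip is over the wide ticket key (columns 219–329, rows 232–284). I'll settle and descend.

Call:
send_rows --steps '[{"slide":[0,0,0.002],"twist":0},{"slide":[0,0,0.006],"twist":0},{"slide":[0,0,0.01],"twist":0},{"slide":[0,0,0.012],"twist":0},{"slide":[0,0,0.012],"twist":0}]'

```text
time_s: 9.85
tcp_pos: [0.4953, -0.1916, 0.0809]
eef_rot: [[-0.999, 0.036, -0.001], [0.036, 0.999, 0.0], [0.001, 0.0, -1.0]]
wrist_force: [-0.1, -0.1, -0.4]
gripper_width: -0.002
```

Call:
send_rows --steps '[{"slide":[0,0,0.001],"twist":0},{"slide":[0,0,0.001],"twist":0}]'

```text
time_s: 10.05
tcp_pos: [0.4955, -0.1919, 0.0803]
eef_rot: [[-0.999, 0.036, 0.0], [0.036, 0.999, 0.0], [-0.0, 0.0, -1.0]]
wrist_force: [0.3, -0.2, -0.4]
gripper_width: -0.003
```

Call:
send_rows --steps '[{"slide":[0,0,0.001],"twist":0},{"slide":[0,0,0.002],"twist":0},{"slide":[0,0,0.002],"twist":0}]'

```text
time_s: 10.35
tcp_pos: [0.4954, -0.1918, 0.0781]
eef_rot: [[-0.999, 0.036, -0.0], [0.036, 0.999, 0.0], [0.0, 0.0, -1.0]]
wrist_force: [0.6, 0.3, 0.2]
gripper_width: -0.001
```

Call:
send_rows --steps '[{"slide":[0,0,0.001],"twist":0},{"slide":[0,0,0.002],"twist":0},{"slide":[0,0,0.002],"twist":0}]'

```text
time_s: 10.65
tcp_pos: [0.4957, -0.1919, 0.0766]
eef_rot: [[-0.999, 0.036, 0.001], [0.036, 0.999, -0.0], [-0.001, -0.0, -1.0]]
wrist_force: [-0.2, 0.7, 2.4]
gripper_width: -0.004
```

Call:
send_rows --steps '[{"slide":[0,0,0.001],"twist":0},{"slide":[0,0,0.002],"twist":0},{"slide":[0,0,0.002],"twist":0}]'

```text
time_s: 10.95
tcp_pos: [0.4959, -0.1919, 0.0746]
eef_rot: [[-0.999, 0.036, 0.001], [0.036, 0.999, -0.0], [-0.001, -0.0, -1.0]]
wrist_force: [0.8, 0.6, 4.0]
gripper_width: 0.0
```

Call:
send_rows --steps '[{"slide":[0,0,0.001],"twist":0},{"slide":[0,0,0.001],"twist":0}]'

```text
time_s: 11.15
tcp_pos: [0.496, -0.192, 0.0737]
eef_rot: [[-0.999, 0.036, 0.002], [0.036, 0.999, -0.0], [-0.002, -0.0, -1.0]]
wrist_force: [1.9, 1.5, 4.8]
gripper_width: -0.001
```

Same depth and force as the other two. Now lift clear and back off.

Call:
send_rows --steps '[{"slide":[0,0,-0.005],"twist":0},{"slide":[0,0,-0.02],"twist":0},{"slide":[0,0,-0.06],"twist":0},{"slide":[0,0,-0.1],"twist":0},{"slide":[0,0,-0.14],"twist":0}]'

```text
time_s: 11.65
tcp_pos: [0.4947, -0.1917, 0.2151]
eef_rot: [[-0.999, 0.036, -0.001], [0.036, 0.999, 0.001], [0.001, 0.0, -1.0]]
wrist_force: [0.8, 0.1, 0.8]
gripper_width: -0.004
```

Call:
send_rows --steps '[{"slide":[0.04,0,0],"twist":0},{"slide":[0.08,0.02,0],"twist":0},{"slide":[0.1,0.04,0],"twist":0},{"slide":[0.1,0.04,0],"twist":0},{"slide":[0.1,0.04,0],"twist":0}]'

```text
time_s: 12.15
tcp_pos: [0.3968, -0.1483, 0.214]
eef_rot: [[-0.999, 0.036, 0.001], [0.036, 0.999, -0.001], [-0.001, -0.001, -1.0]]
wrist_force: [-0.2, 0.2, 0.9]
gripper_width: 0.0
```

```bash
python3 - <<'E'
from station import robot
import cv2,numpy as np
s=robot.read_state(); print(s['time_s'],s['tcp_pos'],s['wrist_force'],s['qvel'])
o=[]
for n in ("top","scene"):
    im,d=robot.read_camera(n); f=np.load(n+"0.npz"); o.append(im)
    df=np.abs(im.astype(int)-f['im']).max(2).astype(np.uint8); o.append(cv2.merge([df]*3))
cv2.imwrite("pics/end.png",cv2.resize(np.vstack([np.hstack(o[:2]),np.hstack(o[2:])]),(800,600),interpolation=cv2.INTER_AREA)[:,:,::-1])
cv2.imwrite("pics/endz.png",cv2.resize(o[2][165:310,170:400,::-1],None,fx=3.4,fy=3.4,interpolation=cv2.INTER_CUBIC))
E
```

```text
12.15 [ 0.39682876 -0.14831471  0.2139652 ] [-0.23167465  0.20537935  0.894438  ] [-0.30215705  2.26149504 -1.64763857 -0.08657478 -0.54937697 -0.03790175]
```

View pics/end.png

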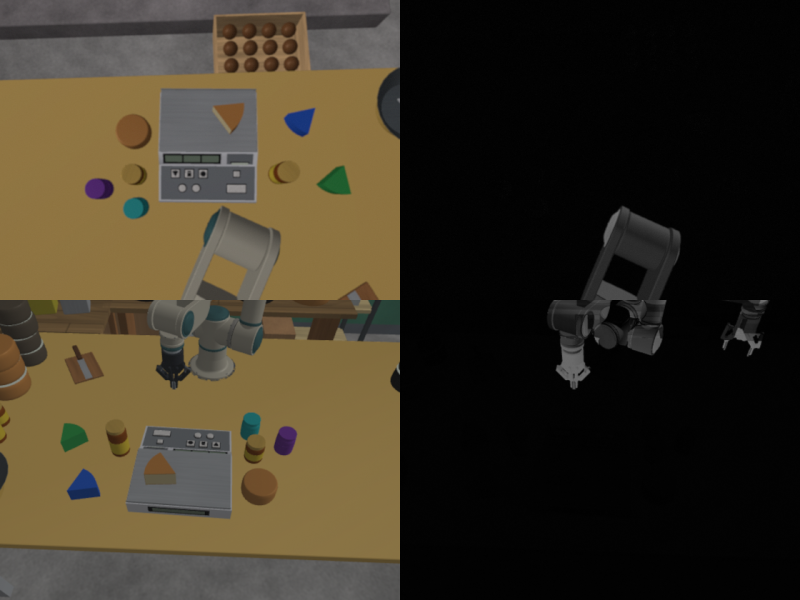

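View pics/endz.png

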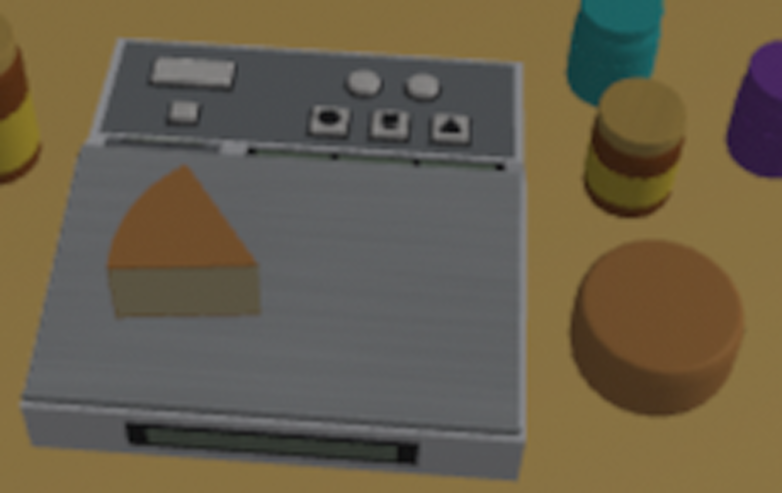

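The difference images show that only the arm changed. The cheese, the goods and the caps are where they were, all keys are up, and the hand is clear.

```bash
python3 -c "
from station import robot
print(robot.job_done())"
```

```text
the job is handed in; nothing more can be done
None
```

I pressed the wedge key, then the left (+y) seller key, then the ticket key, with the shut fingertips. I then backed the hand clear and handed the job in at about 12.3 s.

- **Presses:** each key went down about 3.5 mm from first contact, estimated from the measured tool height. The peak readings were 5.5, 5.3 and 4.8 N. That is past the 2 mm registering point and short of the 7 N stop.
- **Release:** the wrist force went back to noise level (within about 1 N) after each lift, before I moved to the next key.
- **Final check:** comparing the top and scene pictures with those from the start, only the arm differs. The cheese and goods have not moved, and all caps are up.
- **Disagreements:** the networks' key points were up to about 15 mm off, and they marked only the blue and green look-alike wedges as the piece. I did not use them. I located the keys from their cap outlines and the given heights instead, and the top and wrist cameras agreed to about 2 mm.
- **Not confirmed:** I had no direct reading of the key joints, and I saw no change on the display to show a key had registered. I judged registration from depth and force alone.

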